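# Put the slide box away in the drawer

### The job

Put the slide box that stands on the bench away: draw the partly open drawer out far enough, set the box down upright in the empty bay (the one with only a thin black mat in it) beside the box already stored there, let go, then push the drawer fully shut until its front is flush. The slides inside are glass, so do not drop the box or slam the drawer, and leave the tube rack, the jar and the tip box where they are.

Things in the scene. Friction and masses are not known exactly. Their poses are not given: they have to be found in the camera images.
- slide_box: The box to put away: slide box of grey plastic with a white lid, on the bench, 110 (its x) x 75 (its y) x 36 mm high, with a straight white grip rib centred on top along its x: 80 long, 18 wide, 20 mm high, so 56 mm high in all. Origin at the centre of its underside, z up. 0.25 to 0.5 kg. Either way round (yaw or yaw + pi) is right in the bay.
- stored_box: An identical slide box that already lies in one of the two bays of the drawer. It stays there. Origin at the centre of its underside.
- pad: Thin black rubber mat, 108 x 74 x 4 mm, lying loose on the floor of the empty bay; the slide box goes on top of it. Origin at the centre of its underside.
- drawer (a joint): How far the drawer is open, in m: 0 shut with its front flush against the unit, 0.155 at the stop. It starts at about 0.07; the whole bay is clear of the unit's top from 0.128. About 2 to 4 N move it.
- drawer_handle (a point): Middle of the drawer's horizontal steel bar handle, on the bar's centre line, 74 mm above the bench. The bar is 12 mm thick, 120 mm long along the drawer's y, its centre line 50 mm in front of the front panel (44 mm clear gap). Axes are the drawer's: it opens along its own -x (roughly towards the robot), z up. Moves with the drawer.
- bay_left (a point): Centre of the bare floor of the drawer's left (+y) bay, 20 mm above the bench, 131 mm behind the handle bar. Each bay is 122 (x) x 85 (y) mm inside; above this floor the walls rise 34 mm, the partition between the bays 26 mm, the front panel 84 mm. Walls 6 mm thick. Axes as for the handle; moves with the drawer.
- bay_right (a point): Same for the right (-y) bay, 91 mm from the left one. One of the two bays, which varies, is the empty one.
- unit_front (a point): Middle of the front top edge of the cream bench-top drawer unit, fixed, 230 (x) x 214 (y) x 110 mm high. This point is 110 mm above the bench; the unit reaches 230 mm behind it (+x) and 107 mm to each side; its front faces its -x, roughly the robot. The drawer's front panel is 14 mm thick, 210 mm wide, its top edge 104 mm above the bench.
- tube_rack: Bystander: white rack of capped blood tubes, 125 x 79 x 93 mm, on the other side of the bench from the slide box. Origin under its centre.
- reagent_jar: Bystander: closed jar, 68 mm diameter, 110 mm high. Origin under its centre.
- tip_box: Bystander: lidded pipette-tip box, 122 x 87 x 67 mm. Origin under its centre.
Mind the look-alikes: they are no part of the job. Leave any green or turquoise look-alike of the slide_box alone.

How it is judged:
By the outcome, as a careful person would: the job done as asked, in the order asked, and still so for the second after the job is handed in, with the robot touching nothing.
It also fails if it takes over 64 s, if anything falls off the work surface, if the arm or the gripper's body presses on something with over 40 N, if the wrist force passes 120 N, or if a joint passes its speed limit or range.

### The arm

A 6-joint arm with a two-finger parallel gripper is mounted at the origin on the work surface. World frame = base frame: x ahead of the robot, y to its left, z up, the work surface at z = 0. Lengths are in m, angles in degrees, forces in N, time in s.
With the tool pointing down it reaches from about 0.4 to 0.825 m from the base axis. Payload 7 kg.
Tool frame: the origin (TCP) lies between the finger pads; the fingertips stand 19 mm ahead of it and the grasp point (between the pads) is the TCP; z points along the fingers, y is the line along which they close (so a half turn about z gives the same grasp; the last joint's range is limited). The gripper opens to 88 mm and grips with 3 to 60 N. Pads are 19 mm wide; open, the fingers measure 130 mm over their backs; the gripper's body (78 mm by 193 mm) begins 47 mm behind the grasp point.
Start: joints at [-58.551, 20.546, 0.682, 0, -70.136, -16.507], TCP at [0.174, -0.652, 0.246] pointing down, gripper open.
Joint ranges: [-176.03, 176.03], [-82.01, 121.73], [-58.28, 71.71], [-173.87, 95.51], [-174.79, -0.11], [-173.66, 173.66]. Speed limits (degrees/s): [136.94, 136.94, 172.46, 180, 180, 180].

### API

Orientations are given as [roll, pitch, yaw] about the fixed x, y, z axes, in that order (R = Rz(yaw) Ry(pitch) Rx(roll)).
In Python, from plant import get_obs, snapshot, close_job, spot_in, spot_point gives the robot as it stands.
- The arm moves only by the tool play_rows, never from a script. Its argument "plan" is a list of rows, each a list of 6 numbers: the shift along the tool's x, y, z in cm, then the turn, a rotation vector about the tool's x, y, z in degrees. A call has 1 to 20 rows; each row shifts and turns the commanded pose from where the row before left it, along the tool's axes as they then stand; what a row does not reach is not made up. A row lasts 1/12 s, in which the tool goes at most 41.7 mm and 7.16 degrees, less where a joint would pass 70% of its speed; a pose out of reach is approached as far as the arm can. A call is refused whole if a number of a shift passes 4.17 or a number of a turn 7.16, either way. A call with a gripper value outside its range is refused whole. "grip" is the finger opening in cm, from 0 to 8.76, set as the call begins (left out, the last holds). The fingers move at their own pace and stop on an object; the grip force is fixed at half the most. Time passes only in rows, so rows that do not move let the fingers close. It gives the time, the measured TCP pose, the force, the opening and the grip force at its end, in the units of the state.
- get_obs(): the state, without advancing time (a new reading comes with each control period).
- snapshot(name): name is "side" or "top" or "wrist"; returns a dict with "frame" (480x640x3 uint8, red, green, blue), "fx", "fy", "cx", "cy" (pixels), "position" and "attitude" of the camera in the world. Camera axes: x right, y down, z forward; pixel columns grow to the right and rows downward; lengths in m; the calibration is good to about 2 mm. A picture is of the moment at which its call begins. There is no depth.
- close_job(): hands the job in; it is judged then, once.
Trained networks look in the newest picture that a camera, given by its name, has taken for a name from the list of things; names that differ only in an ending like _2 or _b are one class to them, and where a whole thing is asked for, a point or a joint stands for the part that bears it (a point fixed in the world has none). Each returns a list of dicts, best first, with "score" (0 to 1); they miss things now and then, are a little off and sometimes report something else, mostly with a low value. They report only what shows in the picture. A call takes as long as a camera call. They do not tell look-alikes from the thing itself.
- spot_in(camera, thing): "position" ([x, y, z] in m, in world coordinates, good to about 4 mm: the middle of the surface that is visible of it).
- spot_point(camera, thing): "position" ([x, y, z] in m, in world coordinates, good to about 4 mm: a listed point, or the origin of a listed thing).
The state is a dict: "clock": time; "joint_pos": joint angles; "qvel": joint speeds; "tau": joint torques, N m; "tool_pos": TCP position; "orientation": TCP orientation; "force": force on the tool from outside, world axes, zero at the start; "moment": the same for the moment, N m; "opening": finger opening in m; "gripper_force": force on a finger pad.
Only numpy, scipy, OpenCV 4.12 (cv2) and the standard library are available. Lean on these libraries where they do the work, as an engineer would, in place of code of your own. Each camera call takes 0.05 s, during which the arm holds its last target. There are 200 camera calls.

## Working session

There is one attempt and no reset: what is moved stays moved. The work goes in short steps, Python scripts to look and compute and a tool call to move; the robot and the scene stay as the last step left them, time stands still between calls to the robot, and variables do not carry over. Pictures are saved under pics/ and viewed, at most 10 in all, crops included, and the job is handed in when it is done.

Besides the shell and the picture viewer there is one more tool, called after "Call:" as name([rows], argument=value, ...), one row to a line, values as JSON. play_rows: Moves the arm, as the interface text tells. Its arguments: {"type":"object","properties":{"plan":{"type":"array","items":{"type":"array","items":{"type":"number"}}},"grip":{"type":"number"}},"required":["plan"]}

```bash
mkdir -p pics
cat > h.py <<'E'
import numpy as np,cv2
from plant import *
def spots(cam,names):
    s=snapshot(cam)
    for n in names:
        for f in (spot_point,):
            for d in f(cam,n)[:3]: print(cam,n,np.round(d['position'],4),round(d['score'],2))
    return s
def save(s,n): cv2.imwrite('pics/'+n+'.png',s['frame'][:,:,::-1])
def px(s,p):
    from scipy.spatial.transform import Rotation as R
    a=np.array(s['attitude']); 
    M=a if a.shape==(3,3) else R.from_euler('xyz',a,degrees=True).as_matrix()
    c=M.T@(np.array(p)-s['position']); return np.array([s['fx']*c[0]/c[2]+s['cx'],s['fy']*c[1]/c[2]+s['cy']])
def ray(s,u,v,z):
    from scipy.spatial.transform import Rotation as R
    a=np.array(s['attitude']); 
    M=a if a.shape==(3,3) else R.from_euler('xyz',a,degrees=True).as_matrix()
    d=M@np.array([(u-s['cx'])/s['fx'],(v-s['cy'])/s['fy'],1]); p=np.array(s['position']); return p+d*(z-p[2])/d[2]
E
python3 - <<'E'
from h import *
s=spots('top',['slide_box','stored_box','pad','drawer_handle','bay_left','bay_right','unit_front','tube_rack','reagent_jar','tip_box']);save(s,'top1')
print(s['position'],s['attitude'],s['fx'])
s=spots('side',['slide_box','drawer_handle','unit_front','bay_left','bay_right']);save(s,'side1')
o=get_obs();print(o['tool_pos'],o['orientation'],o['clock'],o['opening'])
E
```

```text
top slide_box [ 0.4638  0.3527 -0.0022] 0.96
top slide_box [ 0.4071  0.2068 -0.0049] 0.95
top stored_box [ 0.6781 -0.0267  0.0226] 0.62
top stored_box [ 4.897e-01 -3.714e-01 -3.000e-04] 0.29
top pad [0.6773 0.0607 0.0203] 0.81
top drawer_handle [0.552  0.0117 0.0746] 0.97
top bay_right [0.6782 0.0646 0.0169] 0.4
top unit_front [0.6825 0.0157 0.1117] 0.66
top tube_rack [ 4.896e-01 -3.720e-01  4.000e-04] 0.68
top tube_rack [0.5501 0.0081 0.0765] 0.36
top reagent_jar [ 0.7146 -0.3714 -0.002 ] 0.82
top tip_box [0.6996 0.3478 0.0015] 0.56
[0.4153979  0.06844663 1.1317317 ] [-169.86716011   -1.23697967  -90.25900545] 444.34201008034574
side slide_box [0.426  0.5034 0.    ] 0.73
side slide_box [ 0.4047  0.2104 -0.0019] 0.71
side slide_box [ 0.4609  0.3557 -0.0009] 0.64
side drawer_handle [0.5501 0.0107 0.0731] 0.62
side drawer_handle [ 0.4603  0.3576 -0.0007] 0.16
side unit_front [0.6872 0.0199 0.1148] 0.87
side bay_left [ 0.7175 -0.3715  0.0013] 0.6
side bay_left [0.677  0.0651 0.0172] 0.51
side bay_right [ 0.6817 -0.0269  0.0174] 0.57
[ 0.17404327 -0.65214855  0.24558181] [-1.79999045e+02  1.33330769e-03 -1.65057897e+02] 0.85 0.08748640677999019
```

View pics/top1.png

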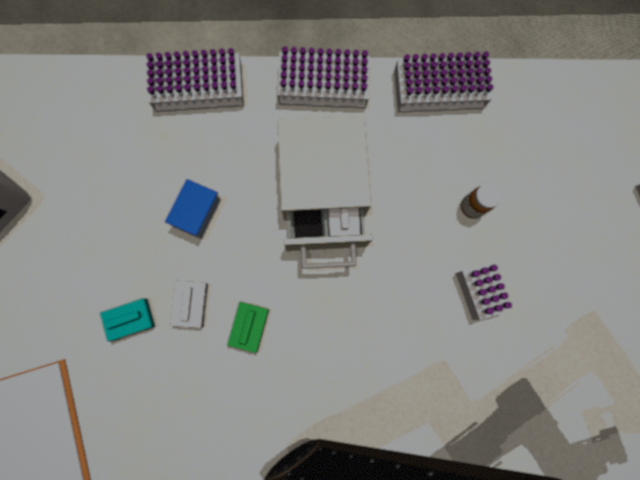

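View pics/side1.png

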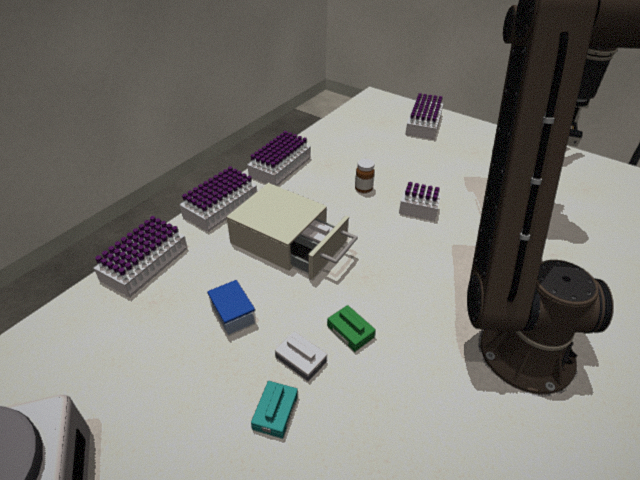

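The top view shows the white slide box at (189,304), with green and turquoise look-alikes on either side. The drawer front edge runs from about (286,241) to (371,237). The empty left bay with its mat is at (307,223), and the stored box is at (345,220). Next I'll get the drawer and box yaw, then move.

```bash
cat >> h.py <<'E'
def rel(p,yaw,o=None):
    "shift in tool axes (cm) after turning, and tool-z turn (deg) to reach p with tool down at yaw"
    from scipy.spatial.transform import Rotation as R
    o=o or get_obs(); y=np.radians(yaw); T=np.array([[np.cos(y),np.sin(y),0],[np.sin(y),-np.cos(y),0],[0,0,-1]])
    rv=(R.from_euler('xyz',o['orientation'],degrees=True).inv()*R.from_matrix(T)).as_rotvec(degrees=True)
    print('shift cm',np.round(T.T@(np.array(p)-o['tool_pos'])*100,2),'turn',np.round(rv,2),'clock',o['clock'])
E
python3 - <<'E'
from h import *
s=snapshot('top')
for n,a,b,z in [('panel',(286,241),(371,237),.104),('unit',(281,209),(369,205),.11),('handle',(303,267),(355,263),.074),('rib',(188.5,288),(185.5,321),.056)]:
    p=ray(s,*a,z);q=ray(s,*b,z);d=q-p;print(n,p[:2].round(3),q[:2].round(3),np.degrees(np.arctan2(d[1],d[0])).round(1))
print(px(s,[.552,.011,.074]),px(s,[.464,.353,.056]))
g=cv2.cvtColor(s['frame'],cv2.COLOR_RGB2GRAY)
c=cv2.resize(s['frame'][190:340,160:390],None,fx=3.4,fy=3.4,interpolation=cv2.INTER_CUBIC);cv2.imwrite('pics/crop1.png',c[:,:,::-1])
rel([.552,.011,.2],-87)
E
```

```text
panel [0.605 0.113] [ 0.614 -0.087] -87.3
unit [0.681 0.125] [ 0.691 -0.084] -87.3
handle [0.547 0.074] [ 0.556 -0.051] -85.7
rib [0.499 0.349] [0.421 0.352] 177.4
[329.08874547 264.83335095] [185.9672023  302.64008642]
shift cm [-64.24 -41.21   4.56] turn [ -0.     0.   -78.06] clock 0.9
```

View pics/crop1.png

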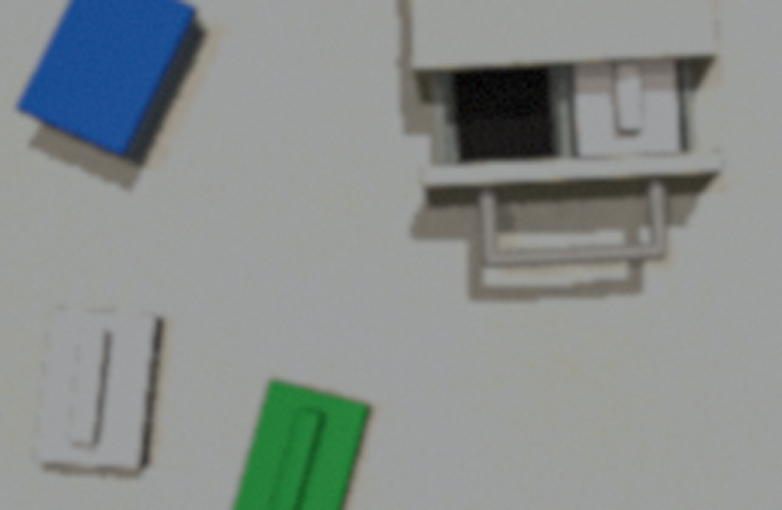

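The crop shows the handle bar at roughly (487,258) to (660,250) in crop pixels and the panel edge parallel to it, so the drawer yaw is about +2.7°. The box rib is tilted a few degrees. I'll move over the handle.

Call:
play_rows([
  [0, 0, 0, 0, 0, -7.1],
  [0, 0, 0, 0, 0, -7.1],
  [0, 0, 0, 0, 0, -7.1],
  [0, 0, 0, 0, 0, -7.1],
  [0, 0, 0, 0, 0, -7.1],
  [0, 0, 0, 0, 0, -7.1],
  [0, 0, 0, 0, 0, -7.1],
  [0, 0, 0, 0, 0, -7.1],
  [0, 0, 0, 0, 0, -7.1],
  [0, 0, 0, 0, 0, -7.1],
  [0, 0, 0, 0, 0, -7.1],
], grip=5)

```text
clock: 1.82
tool_pos: [0.174, -0.6522, 0.2456]
orientation: [180.0, -0.0, -86.6]
force: [-0.1, 0.6, -0.7]
opening: 0.05
gripper_force: 0.0
```

Call:
play_rows([
  [-3.2, -2.06, 0.2, 0, 0, 0],
  [-3.2, -2.06, 0.2, 0, 0, 0],
  [-3.2, -2.06, 0.2, 0, 0, 0],
  [-3.2, -2.06, 0.2, 0, 0, 0],
  [-3.2, -2.06, 0.2, 0, 0, 0],
  [-3.2, -2.06, 0.2, 0, 0, 0],
  [-3.2, -2.06, 0.2, 0, 0, 0],
  [-3.2, -2.06, 0.2, 0, 0, 0],
  [-3.2, -2.06, 0.2, 0, 0, 0],
  [-3.2, -2.06, 0.2, 0, 0, 0],
  [-3.2, -2.06, 0.2, 0, 0, 0],
  [-3.2, -2.06, 0.2, 0, 0, 0],
  [-3.2, -2.06, 0.2, 0, 0, 0],
  [-3.2, -2.06, 0.2, 0, 0, 0],
  [-3.2, -2.06, 0.2, 0, 0, 0],
  [-3.2, -2.06, 0.2, 0, 0, 0],
  [-3.2, -2.06, 0.2, 0, 0, 0],
  [-3.2, -2.06, 0.2, 0, 0, 0],
  [-3.2, -2.06, 0.2, 0, 0, 0],
  [-3.2, -2.06, 0.2, 0, 0, 0],
])

```text
clock: 3.48
tool_pos: [0.5521, 0.0107, 0.2058]
orientation: [-180.0, 0.0, -86.9]
force: [0.4, -1.2, 0.3]
opening: 0.0499
gripper_force: 0.0
```

Run:
```python
from h import *
o=get_obs();print(o['tool_pos'],o['orientation'],o['clock'],o['opening'])
s=spots('wrist',['drawer_handle','bay_left','bay_right','pad','unit_front']);save(s,'w1')
print(s['position'],s['attitude'],px(s,[.552,.011,.074]))
rel([.552,.011,.078],-87.3)
```

```text
[0.55214092 0.01074675 0.20582711] [-1.79957165e+02  1.24235328e-02 -8.69373985e+01] 3.4833 0.04990354824754219
wrist drawer_handle [0.5515 0.0132 0.0767] 0.58
wrist pad [0.6795 0.0643 0.0186] 0.95
wrist unit_front [0.679  0.0152 0.1107] 0.7
[ 0.55603001 -0.06278733  0.34513077] [ 1.64050296e+02 -2.11282749e-03 -1.76951101e+02] [328.91729773 231.05607712]
shift cm [-0.26 -0.11 12.75] turn [ 0.02 -0.    0.33] clock 3.7833
```

View pics/w1.png

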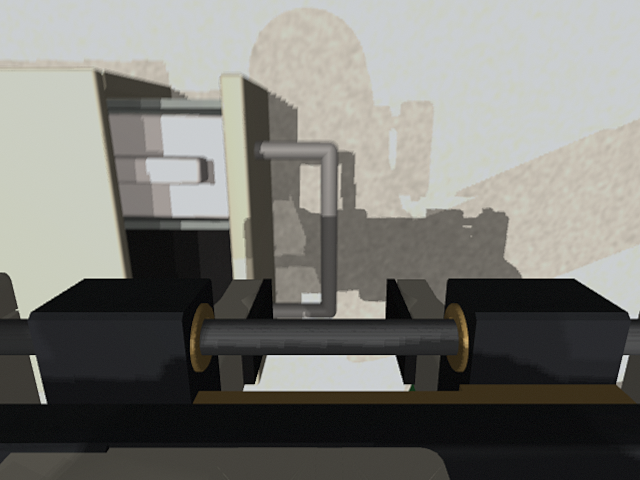

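In the wrist view the bar is vertical at column 329, from row 150 to row 310. It is centred between the fingers and parallel to the tool, so the drawer yaw is about 3°. I'll descend and grip.

Call:
play_rows([
  [0, 0, 1.5, 0, 0, 0],
  [0, 0, 2.5, 0, 0, 0],
  [0, 0, 2.5, 0, 0, 0],
  [0, 0, 2.5, 0, 0, 0],
  [0, 0, 2, 0, 0, 0],
  [0, 0, 1.2, 0, 0, 0],
  [0, 0, 0.5, 0, 0, 0],
  [0, 0, 0, 0, 0, 0],
])

```text
clock: 4.45
tool_pos: [0.5506, 0.0076, 0.0779]
orientation: [179.9, -0.0, -87.0]
force: [-0.0, -0.2, 0.8]
opening: 0.0496
gripper_force: 0.0
```

Call:
play_rows([
  [0, 0, 0, 0, 0, 0],
  [0, 0, 0, 0, 0, 0],
  [0, 0, 0, 0, 0, 0],
  [0, 0, 0, 0, 0, 0],
  [0, 0, 0, 0, 0, 0],
  [0, 0, 0, 0, 0, 0],
  [0, 0, 0, 0, 0, 0],
], grip=0.4)

```text
clock: 5.03
tool_pos: [0.5517, 0.0089, 0.0789]
orientation: [-180.0, 0.0, -86.9]
force: [-0.3, -0.1, 2.2]
opening: 0.0106
gripper_force: 30.0
```

Call:
play_rows([
  [0, 0.2, 0, 0, 0, 0],
  [0, 0.5, 0, 0, 0, 0],
  [0, 0.7, 0, 0, 0, 0],
  [0, 0.8, 0, 0, 0, 0],
  [0, 0.8, 0, 0, 0, 0],
  [0, 0.8, 0, 0, 0, 0],
  [0, 0.8, 0, 0, 0, 0],
  [0, 0.8, 0, 0, 0, 0],
  [0, 0.8, 0, 0, 0, 0],
  [0, 0.6, 0, 0, 0, 0],
  [0, 0.5, 0, 0, 0, 0],
  [0, 0.2, 0, 0, 0, 0],
  [0, 0, 0, 0, 0, 0],
  [0, 0, 0, 0, 0, 0],
])

```text
clock: 6.2
tool_pos: [0.4761, 0.005, 0.0788]
orientation: [180.0, 0.0, -87.0]
force: [-1.9, 4.5, 8.9]
opening: 0.011
gripper_force: 30.0
```

Call:
play_rows([
  [0, 0, 0, 0, 0, 0],
  [0, 0, 0, 0, 0, 0],
  [0, 0, 0, 0, 0, 0],
  [0, 0, 0, 0, 0, 0],
  [0, 0, -0.5, 0, 0, 0],
  [0, 0, -1.5, 0, 0, 0],
  [0, 0, -2.5, 0, 0, 0],
  [0, 0, -3, 0, 0, 0],
  [0, 0, -3, 0, 0, 0],
  [0, 0, -2.5, 0, 0, 0],
  [0, 0, -1, 0, 0, 0],
  [0, 0, 0, 0, 0, 0],
], grip=5)

```text
clock: 7.2
tool_pos: [0.4778, 0.005, 0.2215]
orientation: [-179.7, 0.1, -86.9]
force: [-0.2, -0.0, -0.6]
opening: 0.0501
gripper_force: 0.0
```

Run:
```python
from h import *
s=spots('top',['drawer_handle','pad'])
o=get_obs();print(o['tool_pos'],o['orientation'])
rel([.44,.352,.216],0)
```

```text
top pad [0.6023 0.0601 0.0158] 0.8
[0.47581192 0.00463367 0.21761216] [ 1.79910493e+02 -5.80139761e-03 -8.69763353e+01]
shift cm [ -3.58 -34.74   0.16] turn [ 8.000e-02  6.000e-02 -8.698e+01] clock 7.35
```

Call:
play_rows([
  [-2, 0, 0, 0, 0, 0],
  [-3.5, 0, 0, 0, 0, 0],
  [-3.8, 0, 0, 0, 0, 0],
  [-3.8, 0, 0, 0, 0, 0],
  [-3.8, 0, 0, 0, 0, 0],
  [-3.8, 0, 0, 0, 0, 0],
  [-3.8, 0, 0, 0, 0, 0],
  [-3.8, 0, 0, 0, 0, 0],
  [-3.5, 0, 0, 0, 0, 0],
  [-2.1, 0, 0, 0, 0, 0],
  [-0.8, 0, 0, 0, 0, 0],
])

```text
clock: 8.27
tool_pos: [0.4575, 0.3537, 0.2165]
orientation: [179.9, -0.1, -86.8]
force: [-0.5, 0.2, 0.8]
opening: 0.0499
gripper_force: 0.0
```

Call:
play_rows([
  [0, 0, 0, 0, 0, -7.1],
  [0, 0, 0, 0, 0, -7.1],
  [0, 0, 0, 0, 0, -7.1],
  [0, 0, 0, 0, 0, -7.1],
  [0, 0, 0, 0, 0, -7.1],
  [0, 0, 0, 0, 0, -7.1],
  [0, 0, 0, 0, 0, -7.1],
  [0, 0, 0, 0, 0, -7.1],
  [0, 0, 0, 0, 0, -7.1],
  [0, 0, 0, 0, 0, -7.1],
  [0, 0, 0, 0, 0, -7.1],
  [0, 0, 0, 0, 0, -7.1],
  [0, 0, 0, 0, 0, 0],
  [0, 0, 0, 0, 0, 0],
])

```text
clock: 9.43
tool_pos: [0.4581, 0.3503, 0.2178]
orientation: [179.9, 0.1, -2.0]
force: [-0.2, 0.0, -0.5]
opening: 0.05
gripper_force: 0.0
```

Run:
```python
from h import *
o=get_obs();print(o['tool_pos'],o['orientation'],o['clock'],o['opening'])
s=spots('wrist',['slide_box']);save(s,'w2');np.save('w2.npy',s,allow_pickle=True)
print(px(s,[.463,.353,.056]))
```

```text
[0.45806016 0.35033889 0.21783108] [ 1.79930574e+02  5.33462796e-02 -2.02519562e+00] 9.4333 0.05004027630241982
wrist slide_box [ 0.4615  0.353  -0.0048] 0.83
wrist slide_box [0.4057 0.2091 0.0028] 0.74
wrist slide_box [ 0.4249  0.5032 -0.0025] 0.69
[325.5117847  214.99497121]
```

View pics/w2.png

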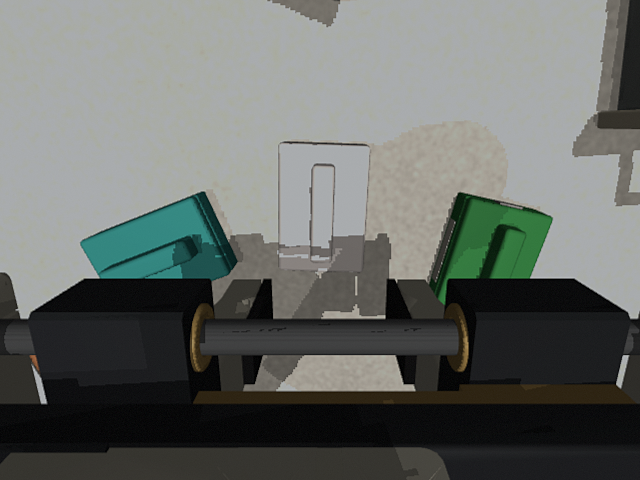

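The wrist view shows the white box between the look-alikes. The rib top runs from about (324,165) to (322,262), and the lid corners are at (279,142), (369,145), (278,268) and (363,270).

Run:
```python
from h import *
s=np.load('w2.npy',allow_pickle=True).item()
L=[ray(s,*c,.036)[:2] for c in [(279,142),(369,145),(278,268),(364,270)]]
R=[ray(s,*c,.056)[:2] for c in [(324,165),(321.5,262)]]
print(np.round(L,4),np.mean(L,0)); print(np.round(R,4),np.mean(R,0))
an=lambda d:np.degrees(np.arctan2(d[1],d[0]))
print([an(a-b) for a,b in [(L[0],L[2]),(L[1],L[3]),(R[0],R[1])]],an(L[0]-L[1])-90)
rel([.462,.352,.058],-2.0)
```

```text
[[0.5197 0.3883]
 [0.5148 0.3162]
 [0.4122 0.3969]
 [0.4076 0.3213]] [0.46357106 0.35566511]
[[0.5022 0.3527]
 [0.4236 0.3578]] [0.46290561 0.35522937]
[np.float64(-4.531600305996852), np.float64(-2.754663366228816), np.float64(-3.728196789734269)] -3.9041894998711513
shift cm [ 0.38 -0.14 16.01] turn [ 0.04  0.03 -0.01] clock 9.5333
```

Call:
play_rows([
  [0.3, -0.2, 1.5, 0, 0, 1.6],
  [0.2, -0.15, 2.5, 0, 0, 0],
  [0, 0, 2.8, 0, 0, 0],
  [0, 0, 2.8, 0, 0, 0],
  [0, 0, 2.5, 0, 0, 0],
  [0, 0, 1.9, 0, 0, 0],
  [0, 0, 1.2, 0, 0, 0],
  [0, 0, 0.7, 0, 0, 0],
  [0, 0, 0, 0, 0, 0],
  [0, 0, 0, 0, 0, 0],
])

```text
clock: 10.37
tool_pos: [0.4635, 0.3546, 0.0597]
orientation: [180.0, -0.0, -3.4]
force: [0.7, -0.0, 0.7]
opening: 0.0501
gripper_force: 0.0
```

Call:
play_rows([
  [0, 0, 0, 0, 0, 0],
  [0, 0, 0, 0, 0, 0],
  [0, 0, 0, 0, 0, 0],
  [0, 0, 0, 0, 0, 0],
  [0, 0, 0, 0, 0, 0],
  [0, 0, 0, 0, 0, 0],
  [0, 0, 0, 0, 0, 0],
], grip=1)

```text
clock: 10.95
tool_pos: [0.4635, 0.3549, 0.06]
orientation: [-180.0, -0.0, -3.4]
force: [-0.7, 0.2, 2.5]
opening: 0.0177
gripper_force: 30.0
```

Call:
play_rows([
  [0, 0, -0.2, 0, 0, 0],
  [0, 0, -0.6, 0, 0, 0],
  [0, 0, -1.2, 0, 0, 0],
  [0, 0, -1.7, 0, 0, 0],
  [0, 0, -2, 0, 0, 0],
  [0, 0, -2, 0, 0, 0],
  [0, 0, -2, 0, 0, 0],
  [0, 0, -1.8, 0, 0, 0],
  [0, 0, -1.4, 0, 0, 0],
  [0, 0, -0.8, 0, 0, 0],
  [0, 0, -0.3, 0, 0, 0],
  [0, 0, 0, 0, 0, 0],
])

```text
clock: 11.95
tool_pos: [0.4632, 0.3546, 0.1999]
orientation: [-180.0, -0.0, -3.4]
force: [0.0, 0.2, -3.6]
opening: 0.018
gripper_force: 30.0
```

Run:
```python
from h import *
s=spots('side',['slide_box','bay_left','pad','drawer_handle']);t=spots('top',['pad','drawer_handle','bay_left','bay_right','stored_box']);np.save('t3.npy',t,allow_pickle=True)
o=get_obs();print(o['tool_pos'],o['orientation'],o['opening'],o['force'])
rel([.603,.062,.2],3)
g=t['frame'][195:305,260:400]
cv2.imwrite('pics/crop3.png',cv2.resize(g,None,fx=5.4,fy=5.4,interpolation=cv2.INTER_CUBIC)[:,:,::-1])
```

```text
side slide_box [0.4081 0.2143 0.0014] 0.6
side slide_box [0.4257 0.5038 0.0047] 0.56
side bay_left [0.6023 0.0631 0.026 ] 0.39
side drawer_handle [ 0.7221 -0.3714 -0.0023] 0.39
top pad [0.5995 0.0612 0.0183] 0.82
top drawer_handle [0.4724 0.0068 0.0751] 0.72
top bay_left [ 0.6067 -0.031   0.0207] 0.44
top bay_right [0.4619 0.3498 0.1374] 0.4
top stored_box [ 0.6038 -0.0309  0.0198] 0.58
[0.46327658 0.35460798 0.19934907] [ 1.79982318e+02  1.11624263e-02 -3.35744074e+00] 0.017892328398572774 [-0.1947339   0.33066038 -3.62372223]
shift cm [12.42 29.95 -0.07] turn [ 0.02  0.01 -6.36] clock 12.5
```

View pics/crop3.png

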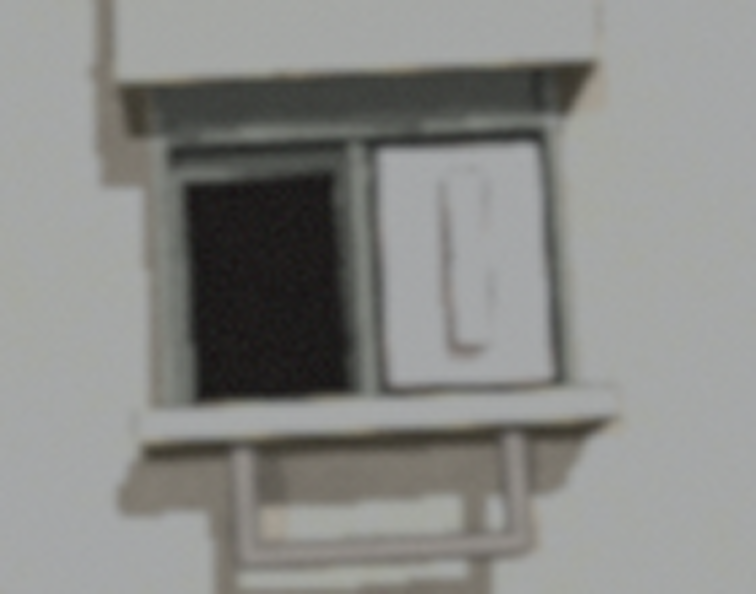

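In the crop the bay's mat spans about x 190–350 and y 175–400, the stored box spans 380–555, the bar runs from (240,555) to (525,545), and the panel top front edge runs from (140,440) to (620,420). I'll fit the drawer pose from these.

Run:
```python
from h import *
from scipy.optimize import least_squares
s=np.load('t3.npy',allow_pickle=True).item()
# crop px -> drawer-frame point relative to handle mid (x,y), world z
P=[((236,560),(0,.06),.074),((527,551),(0,-.06),.074),
   ((140,441),(.050,.105),.104),((620,422),(.050,-.105),.104),((135,412),(.064,.105),.104),((612,384),(.064,-.105),.104)]
Q=[((u/5.4+260,v/5.4+195),d,z) for (u,v),d,z in P]
def w(p,d,z):
    c,n=np.cos(p[2]),np.sin(p[2]);return [p[0]+c*d[0]-n*d[1],p[1]+n*d[0]+c*d[1],z]
f=lambda p:np.ravel([px(s,w(p,d,z))-uv for uv,d,z in Q])
r=least_squares(f,[.476,.008,.05],loss='soft_l1');p=r.x
print(p,np.degrees(p[2]),r.fun.round(1))
print('bayL',w(p,(.131,.0455),.02))
q=[.4763,p[1],np.radians(3)];print('alt',w(q,(.131,.0455),.02))
for n,d,z in [('partition top back L',(.192,.003),.046),('partition front? ',(.07,.003),.046),('lwall top inner back',(.192,.088),.054),('lwall inner front',(.07,.088),.054),('rwall inner back',(.192,-.088),.054)]:
    print(n,((px(s,w(q,d,z))-[260,195])*5.4).round())
```

```text
[0.47430697 0.0082385  0.04427141] 2.5365647022732993 [ 1.6 -0.1 -1.8 -0.9 -1.   0.5  0.3 -0.2 -0.3 -0.2  1.3  0.9]
bayL [np.float64(0.6031649185586084), np.float64(0.059491578066422406), 0.02]
alt [np.float64(0.6047391830437951), np.float64(0.060532154055063674), 0.02]
partition top back L [345. 137.]
partition front?  [361. 398.]
lwall top inner back [162. 142.]
lwall inner front [174. 406.]
rwall inner back [542. 123.]
```

Call:
play_rows([
  [0, 0, 0, 0, 0, -2],
  [0, 0, 0, 0, 0, -2.2],
  [0, 0, 0, 0, 0, -2],
  [0.3, 0.7, 0, 0, 0, 0],
  [0.6, 1.4, 0, 0, 0, 0],
  [0.9, 2.2, 0, 0, 0, 0],
  [1.1, 2.6, 0, 0, 0, 0],
  [1.1, 2.6, 0, 0, 0, 0],
  [1.1, 2.6, 0, 0, 0, 0],
  [1.1, 2.6, 0, 0, 0, 0],
  [1.1, 2.6, 0, 0, 0, 0],
  [1.1, 2.6, 0, 0, 0, 0],
  [1.1, 2.6, 0, 0, 0, 0],
  [1.1, 2.6, 0, 0, 0, 0],
  [0.9, 2.1, 0, 0, 0, 0],
  [0.6, 1.5, 0, 0, 0, 0],
  [0.4, 0.9, 0, 0, 0, 0],
  [0.2, 0.5, 0, 0, 0, 0],
  [0, 0, 0, 0, 0, 0],
  [0, 0, 0, 0, 0, 0],
])

```text
clock: 14.17
tool_pos: [0.6049, 0.0604, 0.1995]
orientation: [-180.0, 0.0, 2.8]
force: [-0.3, 0.2, -2.5]
opening: 0.018
gripper_force: 30.0
```

Call:
play_rows([
  [0, 0, 1, 0, 0, 0],
  [0, 0, 1.5, 0, 0, 0],
  [0, 0, 1.5, 0, 0, 0],
  [0, 0, 1.2, 0, 0, 0],
  [0, 0, 0.6, 0, 0, 0],
  [0, 0, 0.2, 0, 0, 0],
  [0, 0, 0, 0, 0, 0],
  [0, 0, 0, 0, 0, 0],
])

```text
clock: 14.83
tool_pos: [0.6054, 0.0607, 0.1401]
orientation: [-180.0, -0.0, 2.9]
force: [-0.6, -0.3, -4.2]
opening: 0.0173
gripper_force: 30.0
```

Run:
```python
from h import *
s=snapshot('wrist');np.save('w4.npy',s,allow_pickle=True);save(s,'w4')
o=get_obs();print(o['tool_pos'],o['orientation'],o['force'],o['opening'])
rel([.604,.060,.084],2.8)
```

```text
[0.605563   0.06069422 0.14034971] [-1.79984427e+02 -7.47901802e-02  2.87105102e+00] [ 0.33715755 -0.04659865 -3.07264334] 0.01771650328544576
shift cm [-0.16  0.06  5.63] turn [-0.02 -0.07  0.07] clock 14.8833
```

View pics/w4.png

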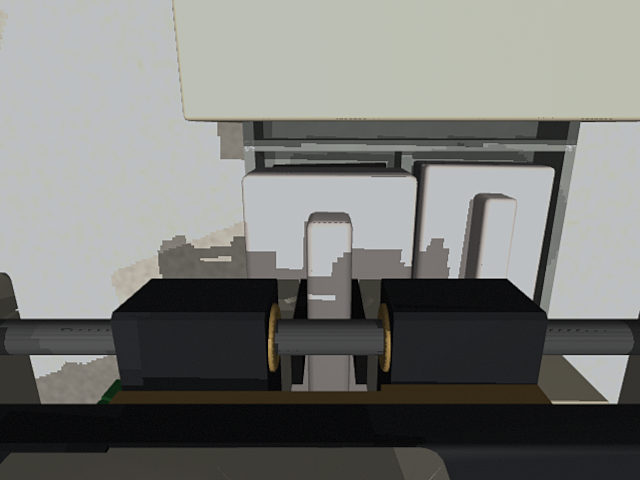

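The held box's lid back edge is at row 172, columns 243–418. The drawer back wall top is at rows 139–150, spanning columns 243–578, and the partition back end is near column 401. I'll check the fit numerically.

Run:
```python
from h import *
s=np.load('w4.npy',allow_pickle=True).item()
for n,u,v,z in [('backL outer',244,149,.054),('backR outer',577,149,.054),('partition mid',401,160,.046),('boxL',243,174,.1155),('boxR',418,177,.1155),('rib back mid',329,216,.136),('storedBL',422,166,.056),('storedBR',553,166,.056)]: print(n,ray(s,u,v,z).round(4))
q=[.605,.060,np.radians(2.8)]
c,n=np.cos(q[2]),np.sin(q[2])
for nm,d,z in [('bl inner',(.061,.0425),.054),('part back mid',(.061,-.0455),.046),('rwall inner back',(.061,-.1335),.054)]:
    print(nm,px(s,[q[0]+c*d[0]-n*d[1],q[1]+n*d[0]+c*d[1],z]).round())
g=s['frame'][115:185,235:395]; cv2.imwrite('pics/crop4.png',cv2.resize(s['frame'][110:200,230:390],None,fx=5,fy=5,interpolation=cv2.INTER_CUBIC)[:,:,::-1])
```

```text
backL outer [0.6637 0.1122 0.054 ]
backR outer [ 0.6731 -0.0761  0.054 ]
partition mid [0.6614 0.0213 0.046 ]
boxL [0.6577 0.0999 0.1155]
boxR [0.6601 0.0265 0.1155]
rib back mid [0.6462 0.0632 0.136 ]
storedBL [0.6594 0.0109 0.056 ]
storedBR [ 0.6631 -0.0634  0.056 ]
bl inner [256. 149.]
part back mid [409. 149.]
rwall inner back [567. 150.]
```

View pics/crop4.png

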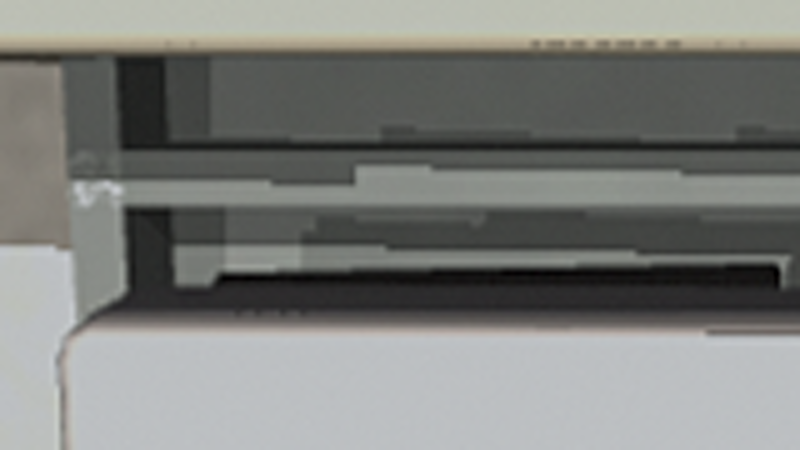

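The crop puts the inner left-back corner at about pixel (254,151), against a prediction of (256,149). The fit is within 1–2 mm, so I'll lower.

Call:
play_rows([
  [-0.1, 0, 0.4, 0, 0, 0],
  [-0.05, 0, 0.7, 0, 0, 0],
  [0, 0, 0.8, 0, 0, 0],
  [0, 0, 0.8, 0, 0, 0],
  [0, 0, 0.8, 0, 0, 0],
  [0, 0, 0.7, 0, 0, 0],
  [0, 0, 0.5, 0, 0, 0],
  [0, 0, 0.3, 0, 0, 0],
  [0, 0, 0.2, 0, 0, 0],
  [0, 0, 0.1, 0, 0, 0],
  [0, 0, 0, 0, 0, 0],
  [0, 0, 0, 0, 0, 0],
])

```text
clock: 15.88
tool_pos: [0.6038, 0.0603, 0.0869]
orientation: [-180.0, -0.0, 2.8]
force: [0.0, 0.7, -3.2]
opening: 0.0173
gripper_force: 30.0
```

Call:
play_rows([
  [0, 0, 0.1, 0, 0, 0],
  [0, 0, 0.1, 0, 0, 0],
  [0, 0, 0, 0, 0, 0],
  [0, 0, 0, 0, 0, 0],
])

```text
clock: 16.22
tool_pos: [0.6036, 0.0602, 0.0846]
orientation: [-180.0, -0.0, 2.8]
force: [0.4, 0.6, -3.2]
opening: 0.0176
gripper_force: 30.0
```

Call:
play_rows([
  [0, 0, 0.05, 0, 0, 0],
  [0, 0, 0.05, 0, 0, 0],
  [0, 0, 0, 0, 0, 0],
  [0, 0, 0, 0, 0, 0],
])

```text
clock: 16.55
tool_pos: [0.6039, 0.0603, 0.084]
orientation: [-180.0, -0.0, 2.9]
force: [-1.6, -1.0, 1.2]
opening: 0.0178
gripper_force: 30.0
```

Force shows contact with the mat. I'll release and rise.

Call:
play_rows([
  [0, 0, 0, 0, 0, 0],
  [0, 0, 0, 0, 0, 0],
  [0, 0, 0, 0, 0, 0],
  [0, 0, 0, 0, 0, 0],
  [0, 0, 0, 0, 0, 0],
  [0, 0, -0.5, 0, 0, 0],
  [0, 0, -1.5, 0, 0, 0],
  [0, 0, -2.5, 0, 0, 0],
  [0, 0, -3, 0, 0, 0],
  [0, 0, -3, 0, 0, 0],
  [0, 0, -2, 0, 0, 0],
  [0, 0, -0.8, 0, 0, 0],
  [0, 0, 0, 0, 0, 0],
], grip=4)

```text
clock: 17.63
tool_pos: [0.6047, 0.0605, 0.2194]
orientation: [-179.9, -0.3, 2.9]
force: [-0.5, 0.6, 0.3]
opening: 0.0397
gripper_force: 0.0
```

Run:
```python
from h import *
s=spots('wrist',['slide_box']);save(s,'w5')
rel([.4765,.006,.217],-87)
```

```text
wrist slide_box [0.6017 0.0593 0.0236] 0.8
shift cm [ 4.75 12.93 -0.1 ] turn [1.000e-02 4.000e-02 8.983e+01] clock 17.7333
```

View pics/w5.png

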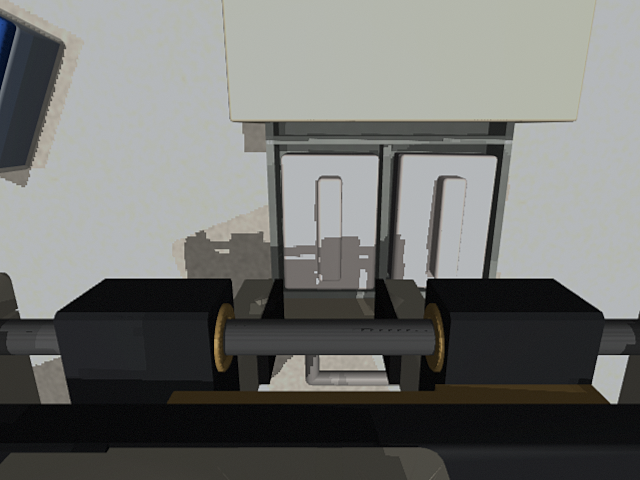

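The box lies flat in the left bay, with its lid at columns 282–379, rows 153–290, beside the stored box. Next I'll go back to the handle.

Call:
play_rows([
  [0, 0, 0, 0, 0, 6.9],
  [0, 0, 0, 0, 0, 6.9],
  [0, 0, 0, 0, 0, 6.9],
  [0, 0, 0, 0, 0, 6.9],
  [0, 0, 0, 0, 0, 6.9],
  [0, 0, 0, 0, 0, 6.9],
  [0, 0, 0, 0, 0, 6.9],
  [0, 0, 0, 0, 0, 6.9],
  [0, 0, 0, 0, 0, 6.9],
  [0, 0, 0, 0, 0, 6.9],
  [0, 0, 0, 0, 0, 6.9],
  [0, 0, 0, 0, 0, 6.9],
  [0, 0, 0, 0, 0, 6.9],
], grip=5)

```text
clock: 18.82
tool_pos: [0.6026, 0.0599, 0.2143]
orientation: [179.8, -0.1, -87.2]
force: [-0.3, -1.0, -1.3]
opening: 0.0499
gripper_force: 0.0
```

Call:
play_rows([
  [0.8, 2.1, 0, 0, 0, 0],
  [1.1, 3.1, 0, 0, 0, 0],
  [1.1, 3.1, 0, 0, 0, 0],
  [1.1, 3, 0, 0, 0, 0],
  [0.6, 1.6, 0, 0, 0, 0],
  [0, 0, 0, 0, 0, 0],
  [0, 0, 0, 0, 0, 0],
])

```text
clock: 19.4
tool_pos: [0.4762, 0.0058, 0.2157]
orientation: [179.9, -0.0, -86.9]
force: [1.7, 0.3, -0.2]
opening: 0.0502
gripper_force: 0.0
```

Run:
```python
from h import *
s=spots('wrist',['drawer_handle'])
rel([.4765,.006,.079],-87)
```

```text
wrist drawer_handle [0.4758 0.006  0.0765] 0.82
shift cm [ 0.03  0.11 13.69] turn [ 0.06 -0.02  0.15] clock 19.5
```

Call:
play_rows([
  [0, 0, 1.5, 0, 0, 0],
  [0, 0, 2.5, 0, 0, 0],
  [0, 0, 2.7, 0, 0, 0],
  [0, 0, 2.7, 0, 0, 0],
  [0, 0, 2.2, 0, 0, 0],
  [0, 0, 1.4, 0, 0, 0],
  [0, 0, 0.6, 0, 0, 0],
  [0, 0, 0, 0, 0, 0],
])

```text
clock: 20.17
tool_pos: [0.4768, 0.0061, 0.0786]
orientation: [179.8, -0.1, -86.9]
force: [0.4, 0.2, 0.6]
opening: 0.0498
gripper_force: 0.0
```

Call:
play_rows([
  [0, 0, 0, 0, 0, 0],
  [0, 0, 0, 0, 0, 0],
  [0, 0, 0, 0, 0, 0],
  [0, 0, 0, 0, 0, 0],
  [0, 0, 0, 0, 0, 0],
  [0, 0, 0, 0, 0, 0],
  [0, 0, 0, 0, 0, 0],
], grip=0.4)

```text
clock: 20.75
tool_pos: [0.4773, 0.0062, 0.0809]
orientation: [-180.0, 0.0, -86.9]
force: [-1.1, 0.3, 3.0]
opening: 0.0105
gripper_force: 30.0
```

Call:
play_rows([
  [0, -0.2, 0, 0, 0, 0],
  [0, -0.4, 0, 0, 0, 0],
  [0, -0.6, 0, 0, 0, 0],
  [0, -0.8, 0, 0, 0, 0],
  [0, -0.8, 0, 0, 0, 0],
  [0, -0.8, 0, 0, 0, 0],
  [0, -0.8, 0, 0, 0, 0],
  [0, -0.8, 0, 0, 0, 0],
  [0, -0.8, 0, 0, 0, 0],
  [0, -0.8, 0, 0, 0, 0],
  [0, -0.8, 0, 0, 0, 0],
  [0, -0.8, 0, 0, 0, 0],
  [0, -0.8, 0, 0, 0, 0],
  [0, -0.8, 0, 0, 0, 0],
  [0, -0.8, 0, 0, 0, 0],
  [0, -0.7, 0, 0, 0, 0],
  [0, -0.5, 0, 0, 0, 0],
  [0, -0.4, 0, 0, 0, 0],
  [0, -0.3, 0, 0, 0, 0],
  [0, -0.2, 0, 0, 0, 0],
])

```text
clock: 22.42
tool_pos: [0.6075, 0.0128, 0.0809]
orientation: [-180.0, -0.0, -86.8]
force: [-0.9, -1.2, 5.4]
opening: 0.0107
gripper_force: 30.0
```

Call:
play_rows([
  [0, -0.2, 0, 0, 0, 0],
  [0, -0.2, 0, 0, 0, 0],
  [0, -0.2, 0, 0, 0, 0],
  [0, -0.2, 0, 0, 0, 0],
  [0, -0.1, 0, 0, 0, 0],
  [0, 0, 0, 0, 0, 0],
])

```text
clock: 22.92
tool_pos: [0.6165, 0.0133, 0.0809]
orientation: [-179.9, -0.0, -86.8]
force: [-0.5, -1.9, 5.4]
opening: 0.0109
gripper_force: 30.0
```

Call:
play_rows([
  [0, -0.1, 0, 0, 0, 0],
  [0, -0.1, 0, 0, 0, 0],
  [0, -0.1, 0, 0, 0, 0],
  [0, 0, 0, 0, 0, 0],
])

```text
clock: 23.25
tool_pos: [0.6192, 0.0134, 0.0809]
orientation: [-180.0, -0.0, -86.8]
force: [-0.5, -3.2, 4.9]
opening: 0.0107
gripper_force: 30.0
```

Call:
play_rows([
  [0, -0.1, 0, 0, 0, 0],
  [0, -0.1, 0, 0, 0, 0],
  [0, -0.1, 0, 0, 0, 0],
  [0, 0, 0, 0, 0, 0],
])

```text
clock: 23.58
tool_pos: [0.6197, 0.0134, 0.0808]
orientation: [179.8, -0.1, -86.9]
force: [-10.0, -0.2, 13.2]
opening: 0.011
gripper_force: 30.0
```

Call:
play_rows([
  [0, -0.1, 0, 0, 0, 0],
  [0, 0, 0, 0, 0, 0],
])

```text
clock: 23.75
tool_pos: [0.6197, 0.0134, 0.0808]
orientation: [179.7, -0.1, -86.9]
force: [-12.8, 0.3, 15.3]
opening: 0.0108
gripper_force: 30.0
```

Call:
play_rows([
  [0, 0, 0, 0, 0, 0],
  [0, 0, 0, 0, 0, 0],
  [0, 0, 0, 0, 0, 0],
  [0, 0, 0, 0, 0, 0],
  [0, 0, 0, 0, 0, 0],
  [0, 0, -0.5, 0, 0, 0],
  [0, 0, -1.5, 0, 0, 0],
  [0, 0, -2.5, 0, 0, 0],
  [0, 0, -3, 0, 0, 0],
  [0, 0, -3, 0, 0, 0],
  [0, 0, -2, 0, 0, 0],
  [0, 0, -0.8, 0, 0, 0],
  [0, 0, 0, 0, 0, 0],
], grip=4.5)

```text
clock: 24.83
tool_pos: [0.6233, 0.0144, 0.2164]
orientation: [-179.7, 0.1, -86.8]
force: [0.6, 0.2, -0.6]
opening: 0.0449
gripper_force: 0.0
```

Run:
```python
from h import *
s=spots('wrist',['drawer_handle','unit_front']);save(s,'w6')
for p in [(.6845,.115),(.6845,-.09)]: print(px(s,[*p,.107]))
```

```text
wrist drawer_handle [0.6184 0.0143 0.0723] 0.79
wrist unit_front [0.682  0.015  0.1104] 0.73
[238.82683038 365.8422536 ]
[235.75923344  64.65702536]
```

View pics/w6.png

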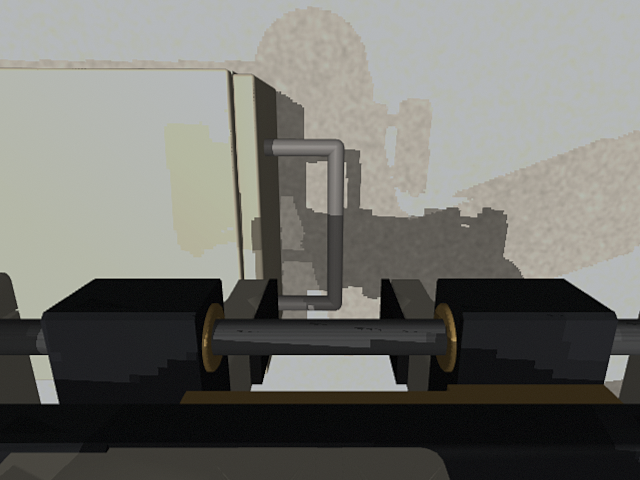

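The panel sits flush against the unit: the edges meet at column ~235 with no gap, and the bar at column ~336 is free of the gripper. The stop was also felt at 10–13 N, so I'm handing in.

```bash
python3 -c "
from plant import *
print(close_job())"
```

```text
the job is handed in; nothing more can be done
None
```

The slide box is upright on the mat in the left bay beside the stored box, the drawer is shut flush, and the job was handed in at about 25 s of the 64 s allowed; no verdict was returned.

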